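# Index the badge-press die and press it home

### The arm

A 6-joint arm with a two-finger parallel gripper is mounted at the origin on the work surface. World frame = base frame: x ahead of the robot, y to its left, z up, the work surface at z = 0. Lengths are in mm, angles in rad, forces in N, time in s.
With the tool pointing down it reaches from about 300 to 775 mm from the base axis. Payload 14.6 kg.
Tool frame: the origin (TCP) lies between the finger pads; the fingertips stand 8 mm ahead of it and the grasp point (between the pads) lies 11 mm behind it; z points along the fingers, y is the direction in which the jaws open and shut (so a half turn about z gives the same grasp; the last joint's range is limited). The gripper opens to 94 mm and grips with 3 to 60 N. Pads are 16 mm wide; open, the fingers measure 119 mm over their backs; the gripper's body (75 mm by 177 mm) begins 78 mm behind the grasp point.
Start: joints at [-1.25, 0.3, 1.521, -0, 1.321, -0.067], TCP at [207.976, -509.151, 213.446] pointing down, gripper open.
Joint ranges: [-3.03, 3.03], [-0.79, 2.21], [0.23, 2.52], [-1.04, 4.18], [0, 3.07], [-2.55, 2.55]. Speed limits (rad/s): [2.22, 2.22, 2.57, 3.14, 3.14, 3.14].

### API

Orientations are given as [roll, pitch, yaw] about the fixed x, y, z axes, in that order (R = Rz(yaw) Ry(pitch) Rx(roll)).
In Python, from cell import manip gives the robot as it stands. The module is installed in compiled form; this text tells all that it offers.
- The arm moves only by the tool send_rows, never from a script. Its argument "series" is a list that holds one entry, the list of rows, each a list of 5 numbers: the opening, from 0 (shut) to 1 (fully open), then the shift along the tool's x, y, z in mm, then the turn about the tool's z in degrees. In form: [[[gripper, dx, dy, dz, roll], ...]]. A call has 1 to 10 rows; each row is the pose to reach, as a shift and turn from the pose commanded when the call began, along the tool's axes at that moment; what a row does not reach only later rows make up. A row lasts 1/10 s, in which the tool goes at most 50 mm and 8.59 degrees, less where a joint would pass 70% of its speed; a pose out of reach is approached as far as the arm can. A call with a gripper value outside its range is refused whole. The fingers move at their own pace and stop on an object; "newtons" is the grip in N (left out, the last holds). Time passes only in rows, so rows that repeat a pose let the fingers close. It gives the time, the measured TCP pose, the force and the opening at its end, in the units of the state.
- manip.read_state(): the state, without advancing time (a new reading comes with each control period).
- manip.camera(name): name is "side" or "top"; returns a dict with "img" (480x640x3 uint8, red, green, blue), "vfov" (degrees; the focal length in pixels is half the picture's height over the tangent of half this angle, whatever the lens; pixels are square), "cx", "cy" (the principal point, pixels), "pose" (4x4, takes a point from camera to world coordinates). Camera axes: x right, y down, z forward; pixel columns grow to the right and rows downward; lengths in mm; the calibration is good to about 2 mm. A picture is of the moment at which its call begins. There is no depth.
- manip.sign_off(): hands the job in, once; it reports no verdict.
Trained networks look in a picture, given as the dict that the camera call returned (one of the last four; its "shot" number tells which), for a name from the list of things; names that differ only in an ending like _2 or _b are one class to them, and where a whole thing is asked for, a point or a joint stands for the part that bears it (a point fixed in the world has none). Each returns a list of dicts, best first, with "conf" (0 to 1); they miss things now and then, are a little off and sometimes report something else, mostly with a low value. They report only what shows in the picture. A call takes as long as a camera call.
- manip.find_in(target, picture): "rect" ([left, top, width, height] in pixels, round what is visible of it).
- manip.silhouettes(target, picture): "pixels" (480x640 bool, what is visible of it) and "rect" ([left, top, width, height] in pixels, round what is visible of it).
The state is a dict: "clock": time; "joints": joint angles; "qd": joint speeds; "effort": joint torques, N m; "eef_pos": TCP position; "eef_rot": TCP orientation; "wrist_force": force on the tool from outside, world axes, zero at the start; "moment": the same for the moment, N m; "finger_gap": finger opening in mm.
Only numpy, scipy, OpenCV 4.12 (cv2) and the standard library are available. Lean on these libraries where they do the work, as an engineer would, in place of code of your own. Each camera call takes 0.05 s, during which the arm holds its last target. There are 200 camera calls.

### The job

The die on the drawn-out slide table of the badge press is riding up on its locating pin. With a fingertip against its thumb tab, push the die round until the notch in its rim stands over the pin, then press it straight down until it is fully home on the table. Do not pinch the tab or lift the die, and leave the mug, the tumbler and the stack of badge shells where they are.

Things in the scene. Friction and masses are not known exactly. Their poses are not given: they have to be found in the camera images.
- press: Grey hand-lever badge press, fixed. Origin: at desk height on the die's upright axis; z up, x towards the locating pin. Base x -75 to 75, y -340 to 80 mm. Slide table top 44 mm above the desk. Beside it in -y: 92 mm upper die and ram at x 0, y -240 (underside 101 mm up), head x -35 to 150, y -275 to -205 mm (304 mm high), column x 105 to 150 mm, lever leaning off to -y, +x.
- pin (a point): Top of the locating pin: round-nosed steel pin, 12 mm thick, standing 8.8 mm out of the slide table, 62 mm from the die's axis on the press's +x side, against a low keeper block (36 mm wide, 5 mm high, 69 to 87 mm from the axis). From above the die's rim covers its inner half until the notch is over it.
- die_top (a point): Centre of the die's flat top, on its turning axis: 79 mm above the desk while it rides on the pin, 70 mm when home. The die: aluminium flange 124 mm in diameter, 12 mm thick, on it a steel boss 92 mm in diameter, 14 mm high, with a black plate flush in its top. The frame turns with the die: x points to the notch, z up.
- notch (a point): Middle of the mouth of the notch, a cut in the flange's rim 18 mm wide and 14 mm deep; 62 mm from the axis, level with the flange's upper face (14 mm below die_top). It must come over the pin, with 3 mm to spare on each side; the pin's round nose draws it in from a little farther off.
- tab_top (a point): Top middle of the thumb tab, an upright fin on the flange, opposite the notch: 10 mm thick in the direction of turning, 46 to 62 mm from the axis, top 32 mm above the flange's upper face and 18 mm above die_top. Push either flat side. The die turns stiffly (0.08 N m, about 1.5 N at the tab) and stays where it is left.
- tab_ccw_face: Flat side of the thumb tab (16 mm wide, 29 mm high) that faces counterclockwise seen from above; pushing on it turns the die clockwise. Origin at its middle.
- tab_cw_face: The tab's other flat side, facing clockwise; pushing on it turns the die counterclockwise. Origin at its middle.
- die_turn (a joint): Angle of the die about its upright axis, rad, counterclockwise from above; 0 or 2 pi: notch over the pin. It starts anywhere from 0.7 to 5.58 and turns freely either way.
- die (a joint): How far the die has gone down, m: 0 riding on the pin, 0.009 fully home (flange flat on the slide table), negative if lifted. The snug spindle holds it at any height; with the notch over the pin, pressing down takes about 4 N and it stays down. Off the notch the pin stops it.
- mug: White mug, loose, 82 mm in diameter and 95 mm high, handle at its +y. Origin at the centre of its underside. To be left alone.
- shell_stack: Stack of bare steel badge shells, loose, 75 mm in diameter and 32 mm high. Origin at the centre of its underside. To be left alone.
- tumbler: Steel drinks tumbler with a black lid, loose, 76 mm in diameter and 167 mm high. Origin at the centre of its underside. To be left alone.

How it is judged:
By the outcome, as a careful person would: the job done as asked, in the order asked, and still so for the second after the job is handed in, with the robot touching nothing.
It also fails if it takes over 51 s, if anything falls off the work surface, if the arm or the gripper's body presses on something with over 40 N, if the wrist force passes 120 N, or if a joint passes its speed limit or range.

## Working session

There is one attempt and no reset: what is moved stays moved. The work goes in short steps, Python scripts to look and compute and a tool call to move; the robot and the scene stay as the last step left them, time stands still between calls to the robot, and variables do not carry over. Pictures are saved under pics/ and viewed, about 8 in all and at most 12, crops included, and the job is handed in when it is done.

Besides the shell and the picture viewer there is one more tool, called after "Call:" in YAML: its name, and indented under it one key for each argument. send_rows: Moves the arm, as the interface text tells. Its arguments: {"type":"object","properties":{"series":{"type":"array"},"newtons":{"type":"number"}},"required":["series"]}

```bash
mkdir -p pics
cat > h.py <<'E'
import numpy as np, cv2
from cell import manip
def K(c):
    h,w=c["img"].shape[:2]; f=h/2/np.tan(np.radians(c["vfov"])/2); return f,c["cx"],c["cy"]
def proj(c,p):
    P=np.array(c["pose"]); f,cx,cy=K(c); q=P[:3,:3].T@(np.array(p,float)-P[:3,3]); return np.array([cx+f*q[0]/q[2],cy+f*q[1]/q[2]])
def onz(c,u,v,z):
    P=np.array(c["pose"]); f,cx,cy=K(c); d=P[:3,:3]@np.array([(u-cx)/f,(v-cy)/f,1]); o=P[:3,3]; return o+d*(z-o[2])/d[2]
def save(c,n,box=None,s=1):
    im=c["img"][:,:,::-1]
    if box: x,y,w,h=box; im=im[y:y+h,x:x+w]
    cv2.imwrite("pics/"+n,cv2.resize(im,None,fx=s,fy=s,interpolation=cv2.INTER_CUBIC))
E
python3 - <<'E'
from h import *
s=manip.read_state(); print(s)
for n in("top","side"):
    c=manip.camera(n); save(c,n+"1.png"); print(n,c["vfov"],c["cx"],c["cy"],np.round(c["pose"],3).tolist())
    for t in("press","pin","die_top","notch","tab_top","tab_ccw_face","tab_cw_face","die","mug","tumbler","shell_stack"):
        r=manip.find_in(t,c); print(t,[(np.round(x["rect"],1).tolist(),round(x["conf"],2)) for x in r[:2]])
E
```

```text
{'clock': 0.0, 'joints': array([-1.24962566e+00,  3.00482043e-01,  1.52160331e+00,  7.89589102e-06,
        1.32072458e+00, -6.66163246e-02]), 'qd': array([ 0.00015134,  0.00022537, -0.00034543,  0.00051769,  0.00071387,
       -0.00087595]), 'effort': array([ 4.41848943e-04, -5.31808448e+01, -3.52735376e+01,  7.08719459e-02,
        2.44613987e-02, -8.55178951e-05]), 'eef_pos': array([ 207.8829392 , -508.90895291,  212.87092989]), 'eef_rot': array([-3.14037859e+00, -8.86612974e-05,  3.87784983e-01]), 'wrist_force': array([0.11893795, 1.29687418, 0.3953662 ]), 'moment': array([-0.01937347, -0.03765131, -0.04964754]), 'finger_gap': 93.87793790739268}
top 43.62654538221205 320.95037934652964 234.49712472722487 [[0.018, -0.994, 0.111, 467.865], [-1.0, -0.018, 0.008, 234.25], [-0.006, -0.111, -0.994, 827.876], [0.0, 0.0, 0.0, 1.0]]
press [([372.8, 138.2, 267.2, 196.6], 0.83)]
pin []
die_top [([390.2, 218.5, 108.4, 99.5], 0.96), ([372.4, 138.0, 267.6, 196.3], 0.7)]
notch [([392.3, 219.4, 100.9, 101.4], 0.73)]
tab_top [([391.3, 223.2, 108.4, 97.1], 0.75)]
tab_ccw_face []
tab_cw_face []
die
[... 225 characters left out ...]
2007319 307.8188373596027 244.00828464414582 [[-0.951, -0.147, 0.271, 372.734], [-0.308, 0.467, -0.829, 851.086], [-0.005, -0.872, -0.489, 465.236], [0.0, 0.0, 0.0, 1.0]]
press [([308.1, 0.0, 138.1, 298.1], 0.74), ([332.9, 190.8, 84.5, 64.7], 0.62)]
pin [([213.3, 278.1, 55.0, 44.1], 0.26)]
die_top [([337.2, 193.0, 81.1, 60.1], 0.61)]
notch [([333.9, 189.6, 83.9, 64.8], 0.78), ([213.4, 277.8, 55.1, 43.5], 0.64)]
tab_top [([332.2, 193.1, 80.1, 59.4], 0.68)]
tab_ccw_face [([336.5, 195.5, 78.4, 58.3], 0.73)]
tab_cw_face []
die [([334.3, 191.6, 84.8, 63.5], 0.88)]
mug [([318.8, 255.3, 69.1, 93.7], 0.95)]
tumbler [([268.8, 257.0, 73.1, 151.6], 0.84)]
shell_stack [([214.6, 278.3, 52.7, 44.8], 0.6)]
```

View pics/top1.png

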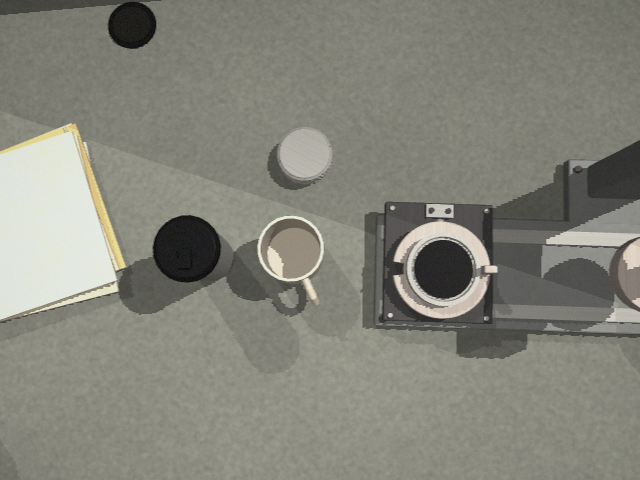

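View pics/side1.png

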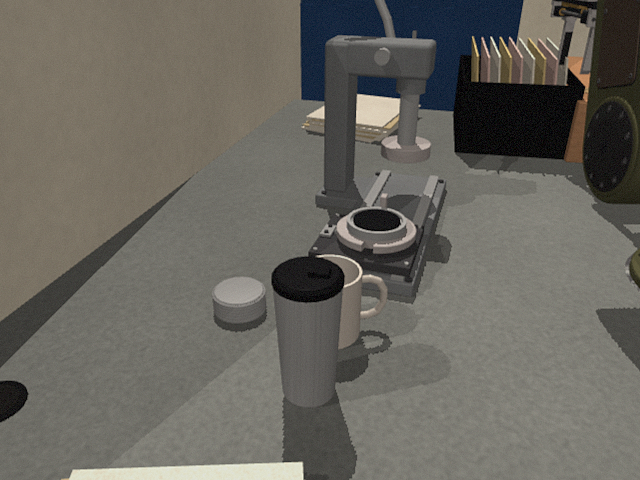

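Run:
```python
from h import *
c=manip.camera("top"); save(c,"top2.png",(360,190,160,150),5)
```

```text
(no output)
```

View pics/top2.png

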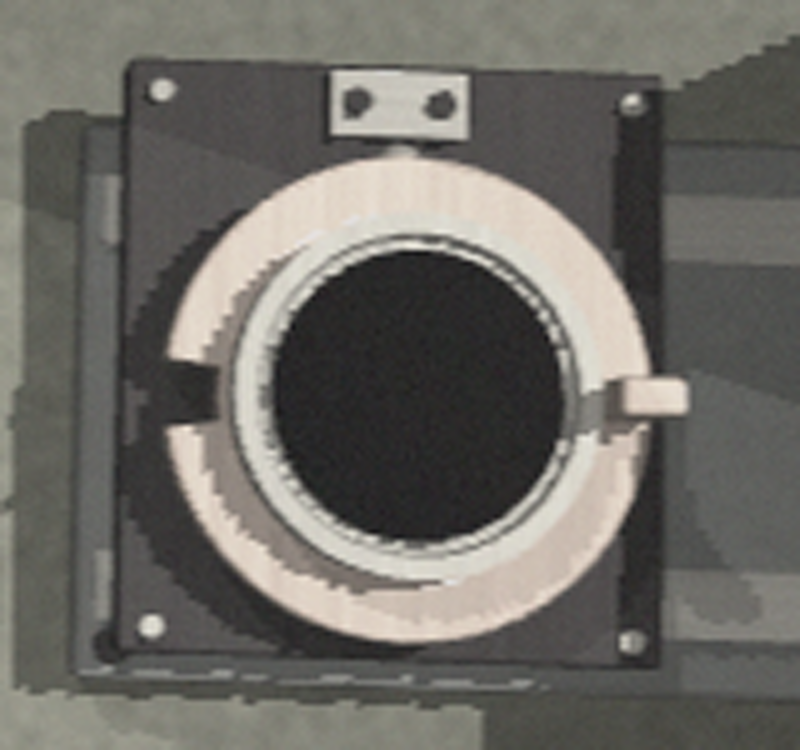

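The top view shows the press with its pin and keeper towards world +x (keeper at about px 440,211). The notch is on the left at (398,269) and the tab on the right at (491,269). So die_turn is about +90°, and I need to push the ccw face to turn the die clockwise. The side view shows the head and lever standing between the arm's start and the die.

Run:
```python
from h import *
from scipy.optimize import least_squares
c=manip.camera("top")
P=lambda x,y,z: onz(c,360+x/5-.4,190+y/5-.4,z)
ke=P(400,104,49); print("keeper",ke)
n1=P(167,392,65); print("notch",n1)
t=P(658,396,97); print("tab",t)
L,R,T,B=P(165,398,65),P(650,398,65),P(408,155,65),P(408,641,65)
print("L/R/T/B",L,R,T,B); C=np.array([(T[0]+B[0])/2,(L[1]+R[1])/2,0]); print("C",C)
d=ke-C; psi=np.arctan2(d[1],d[0]); print("keeper r,ang",np.hypot(*d[:2]),np.degrees(psi))
for n,p in(("notch",n1),("tab",t)):
    d=p-C; print(n,np.hypot(*d[:2]),np.degrees(np.arctan2(d[1],d[0])))
# screws edges of table left/right for press yaw
print(np.degrees([np.arctan2(*( (P(632,104,44)-P(160,90,44))[[0,1]]*[1,-1])), np.arctan2(*((P(632,642,44)-P(151,626,44))[[0,1]]*[1,-1]))]))
for u in(proj(c,[C[0],C[1],79]),): print("die top centre px",u)
for n,z in(("mug",95),("tumbler",167),("shell_stack",32)):
    q=manip.find_in(n,c)[0]["rect"]; print(n,onz(c,q[0]+q[2]/2,q[1]+q[3]/2,z))
```

```text
keeper [589.10985498  85.18517023  49.        ]
notch [511.55498349 147.68196684  65.        ]
tab [510.89982393  31.92281464  97.        ]
L/R/T/B [510.02049271 148.18231632  65.        ] [512.23937951  25.09932449  65.        ] [573.43575578  86.24582163  65.        ] [449.93668696  86.72241616  65.        ]
C [511.68622137  86.6408204    0.        ]
keeper r,ang 77.43731632142928 -1.0770972990258623
notch 61.04128751170322 90.12318518076944
tab 54.723656456118064 -90.8233880504014
[-0.7201224  -0.83393541]
die top centre px [443.24853492 268.15658389]
mug [519.8667268  277.68899436  95.        ]
tumbler [523.92061424 381.35584878 167.        ]
shell_stack [662.65541509 266.51824789  32.        ]
```

Call:
send_rows:
  series:
    - [[0,12,-40,-24,-8],[0,25,-80,-48,-16],[0,38,-120,-72,-24],[0,50,-160,-96,-32],[0,62,-200,-117,-40],[0,100,-228,-117,-48],[0,138,-256,-117,-56],[0,176,-284,-117,-64],[0,214,-312,-117,-72],[0,252,-340,-117,-80]]

```text
clock: 2.45
eef_pos: [313.1, -97.2, 330.8]
eef_rot: [3.14, 0.001, 1.79]
wrist_force: [0.7, -0.7, 0.0]
finger_gap: 17.6
```

Run:
```python
from h import *
s=manip.read_state(); print({k:np.round(s[k],3) for k in("clock","joints","eef_pos","eef_rot","wrist_force","finger_gap")})
```

```text
{'clock': np.float64(2.45), 'joints': array([-0.413, -0.293,  1.848, -0.   ,  1.585, -0.632]), 'eef_pos': array([313.101, -97.214, 330.813]), 'eef_rot': array([3.14e+00, 1.00e-03, 1.79e+00]), 'wrist_force': array([ 0.667, -0.733,  0.042]), 'finger_gap': np.float64(17.591)}
```

Call:
send_rows:
  series:
    - [[0,22,15,0,-8],[0,45,30,0,-16],[0,67,45,0,-24],[0,90,60,0,-32],[0,112,75,0,-40],[0,105,112,26,-48],[0,99,148,52,-56],[0,92,185,78,-64],[0,86,221,104,-72],[0,79,258,130,-77.5]]

```text
clock: 3.45
eef_pos: [549.5, 32.9, 199.2]
eef_rot: [-3.142, 0.0, -3.141]
wrist_force: [0.1, -0.6, 0.1]
finger_gap: 0.4
```

Run:
```python
from h import *
s=manip.read_state(); print({k:np.round(s[k],3) for k in("clock","joints","eef_pos","eef_rot","wrist_force","finger_gap")})
c=manip.camera("side"); save(c,"side2.png",(300,100,200,150),4)
```

```text
{'clock': np.float64(3.45), 'joints': array([-0.007,  0.313,  1.538, -0.   ,  1.291, -1.578]), 'eef_pos': array([549.488,  32.867, 199.239]), 'eef_rot': array([-3.142,  0.   , -3.141]), 'wrist_force': array([ 0.109, -0.589,  0.1  ]), 'finger_gap': np.float64(0.418)}
```

View pics/side2.png

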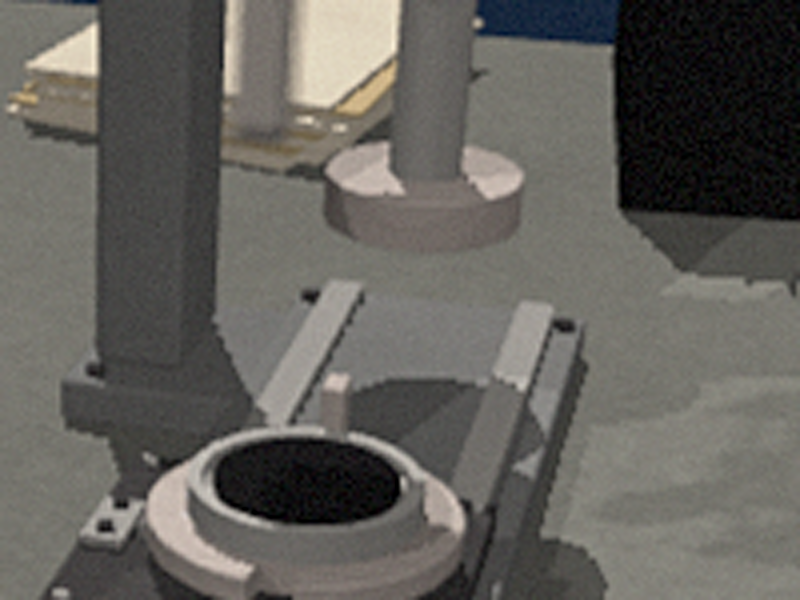

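Run:
```python
from h import *
c=manip.camera("side")
print(proj(c,[549.5,32.9,191]),proj(c,[511,32,97]),proj(c,[589,85,49]))
t=manip.camera("top"); print(proj(t,[549.5,32.9,191])); save(t,"top3.png",(380,130,200,150),4)
```

```text
[362.84965245 135.50713898] [383.71208926 193.79146648] [327.89550525 227.88481879]
[514.15373079 227.89953991]
```

View pics/top3.png

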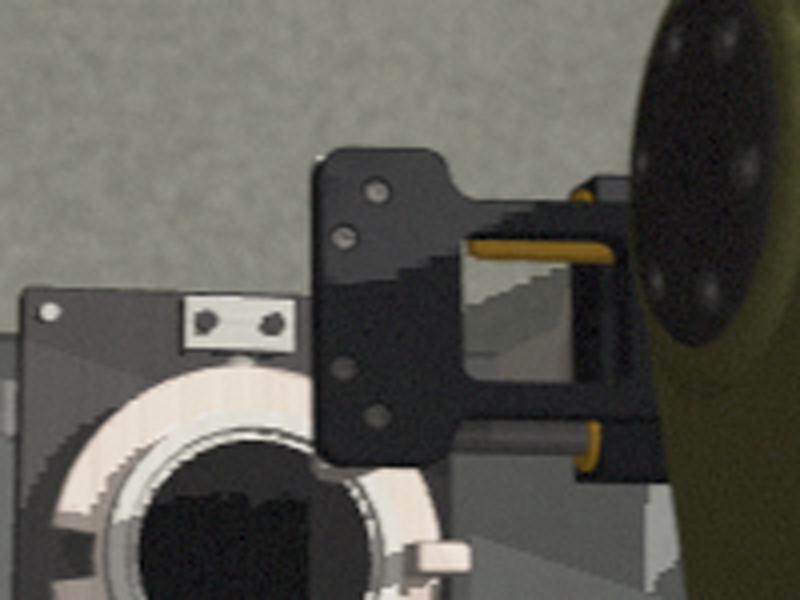

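Call:
send_rows:
  series:
    - [[0,0,0,35,0],[0,0,0,70,0],[0,0,0,100,0],[0,0,0,108,0],[0,0,0,108,0],[0,5,0,108,0],[0,10,0,108,0],[0,15,0,108,0],[0,18,0,108,0],[0,18,0,108,0]]

```text
clock: 4.6
eef_pos: [529.9, 32.8, 92.9]
eef_rot: [3.142, 0.001, 3.137]
wrist_force: [0.1, -0.4, 0.2]
finger_gap: 0.5
```

```bash
cat > arc.py <<'E'
from h import *
C=np.array([511.7,86.6])
def rows(p0,yaw0,angs,off=13,r=54,yoff=270.1,C=C):
    for a in angs:
        ar=np.radians(a); p=C+r*np.array([np.cos(ar),np.sin(ar)])+off*np.array([-np.sin(ar),np.cos(ar)])
        d=p-p0; y=np.radians(yaw0); yaw=a+yoff
        print(a,[0,round(d@[np.cos(y),np.sin(y)],1),round(d@[np.sin(y),-np.cos(y)],1),0,round(-(yaw-yaw0),1)])
E
python3 - <<'E'
from arc import *
rows(np.array([530.2,32.7]),179.7,[-90.4,-92,-96,-101,-106,-111,-116,-121,-126,-131])
E
```

```text
-90.4 [0, np.float64(5.9), np.float64(-0.2), 0, -0.0]
-92 [0, np.float64(7.4), np.float64(-0.6), 0, 1.6]
-96 [0, np.float64(11.2), np.float64(-1.2), 0, 5.6]
-101 [0, np.float64(16.0), np.float64(-1.7), 0, 10.6]
-106 [0, np.float64(20.9), np.float64(-1.7), 0, 15.6]
-111 [0, np.float64(25.7), np.float64(-1.3), 0, 20.6]
-116 [0, np.float64(30.5), np.float64(-0.5), 0, 25.6]
-121 [0, np.float64(35.2), np.float64(0.7), 0, 30.6]
-126 [0, np.float64(39.7), np.float64(2.4), 0, 35.6]
-131 [0, np.float64(44.1), np.float64(4.4), 0, 40.6]
```

Call:
send_rows:
  series:
    - [[0,6,0,0,0],[0,7.5,-0.5,0,1.5],[0,11,-1,0,5.5],[0,16,-1.5,0,10.5],[0,21,-1.5,0,15.5],[0,25.5,-1.5,0,20.5],[0,30.5,-0.5,0,25.5],[0,35,0.5,0,30.5],[0,39.5,2.5,0,35.5],[0,44,4.5,0,40.5]]

```text
clock: 5.6
eef_pos: [486.1, 37.3, 92.6]
eef_rot: [-3.141, 0.001, 2.425]
wrist_force: [2.6, -1.2, 0.8]
finger_gap: 0.6
```

Run:
```python
from arc import *
s=manip.read_state(); print({k:np.round(s[k],3) for k in("clock","eef_pos","eef_rot","wrist_force")})
c=manip.camera("side"); save(c,"side3.png",(320,130,120,120),5)
rows(np.array([530.2-44,32.7+4.5]),139.2,[-131,-136,-141,-146,-151,-156,-160,-164,-168,-171])
```

```text
{'clock': np.float64(5.6), 'eef_pos': array([486.067,  37.265,  92.561]), 'eef_rot': array([-3.141e+00,  1.000e-03,  2.425e+00]), 'wrist_force': array([ 2.585, -1.225,  0.817])}
-131 [0, np.float64(0.2), np.float64(0.0), 0, 0.1]
-136 [0, np.float64(4.9), np.float64(-0.9), 0, 5.1]
-141 [0, np.float64(9.7), np.float64(-1.4), 0, 10.1]
-146 [0, np.float64(14.6), np.float64(-1.5), 0, 15.1]
-151 [0, np.float64(19.4), np.float64(-1.1), 0, 20.1]
-156 [0, np.float64(24.2), np.float64(-0.3), 0, 25.1]
-160 [0, np.float64(28.0), np.float64(0.6), 0, 29.1]
-164 [0, np.float64(31.7), np.float64(1.8), 0, 33.1]
-168 [0, np.float64(35.3), np.float64(3.2), 0, 37.1]
-171 [0, np.float64(37.9), np.float64(4.4), 0, 40.1]
```

View pics/side3.png

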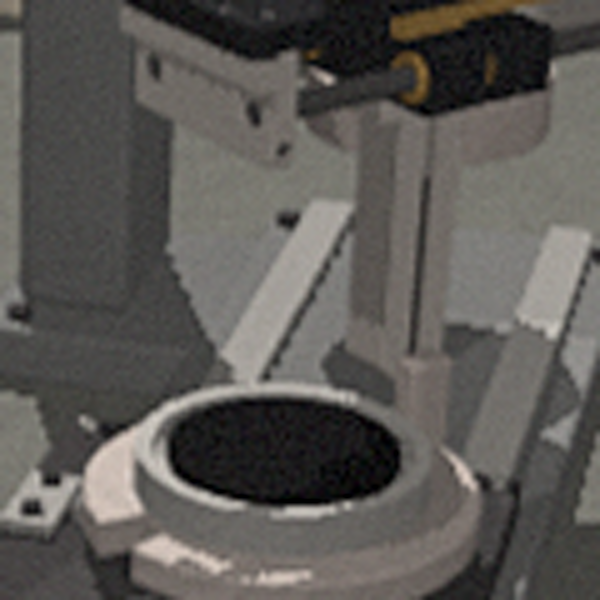

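The push works. The tab, at about crop (425,390), is in front of the fingers, and the notch has come round to about (130,540).

Call:
send_rows:
  series:
    - [[0,5,-1,0,5],[0,9.5,-1.5,0,10],[0,14.5,-1.5,0,15],[0,19.5,-1,0,20],[0,24,-0.5,0,25],[0,28,0.5,0,29],[0,31.5,2,0,33],[0,35.5,3,0,37],[0,38,4.5,0,40],[0,38,4.5,0,40]]

```text
clock: 6.65
eef_pos: [460.2, 65.9, 92.5]
eef_rot: [-3.141, -0.0, 1.732]
wrist_force: [0.7, 0.9, -0.3]
finger_gap: 0.6
```

Run:
```python
from arc import *
s=manip.read_state(); print({k:np.round(s[k],3) for k in("clock","eef_pos","eef_rot","wrist_force")})
c=manip.camera("top"); a=c["img"][190:340,360:520,::-1]; d=manip.camera("side"); b=d["img"][160:270,310:450,::-1]
print(proj(d,[511.7+62*np.cos(np.radians(-.9)),86.6+62*np.sin(np.radians(-.9)),52.8]))
a=cv2.resize(a,(400,375)); b=cv2.resize(b,(400,314)); b=cv2.copyMakeBorder(b,0,61,0,0,0)
cv2.imwrite("pics/both4.png",cv2.hconcat([a,b]))
```

```text
{'clock': np.float64(6.65), 'eef_pos': array([460.238,  65.864,  92.46 ]), 'eef_rot': array([-3.141, -0.   ,  1.732]), 'wrist_force': array([ 0.725,  0.864, -0.296])}
[336.96805395 227.28353675]
```

View pics/both4.png

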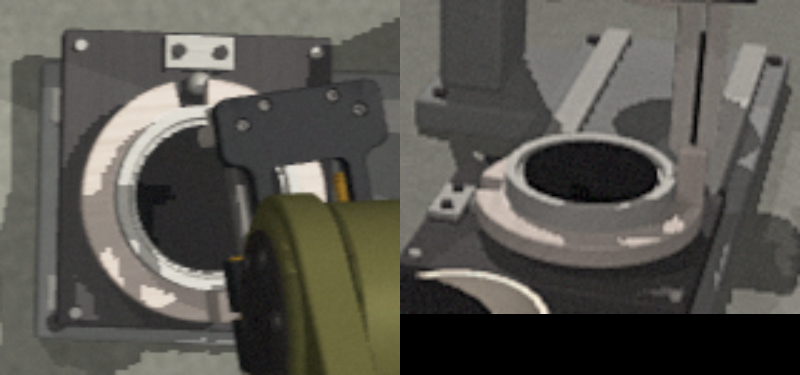

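The top picture shows the notch at crop (193,90) and the pin at (198,82), nearly lined up. I'll zoom in to measure what is left.

Run:
```python
from arc import *
c=manip.camera("top"); save(c,"top5.png",(410,195,60,50),12)
```

```text
(no output)
```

View pics/top5.png

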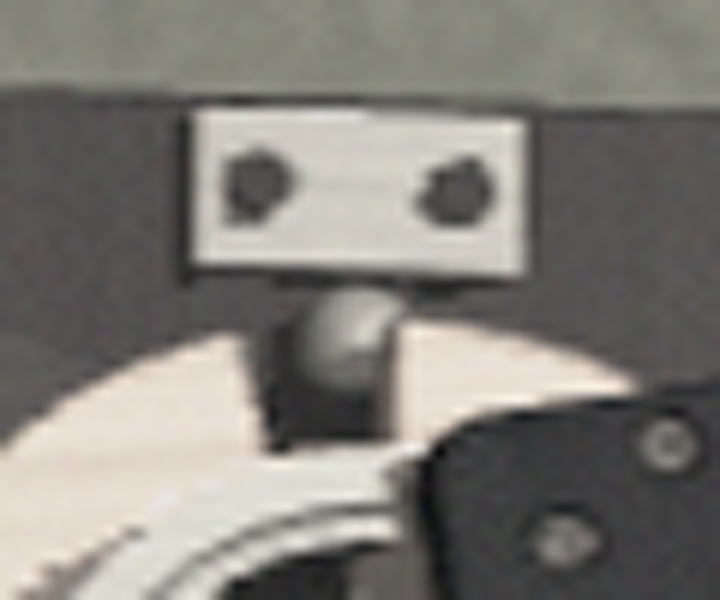

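Run:
```python
from arc import *
c=manip.camera("top")
P=lambda x,y,z: onz(c,410+x/12-.46,195+y/12-.46,z)
def A(p): d=p[:2]-C; return round(np.hypot(*d),1),round(np.degrees(np.arctan2(d[1],d[0])),2)
print("mouth",A(P(243,335,65)),A(P(400,322,65)),"floor",A(P(268,445,65)),A(P(388,445,65)),"mid",A(P(325,385,65)))
print("pin",A(P(353,338,50)),"keeper",A((P(192,190,49)+P(527,195,49))/2))
```

```text
mouth (np.float64(60.8), np.float64(13.57)) (np.float64(60.8), np.float64(-2.35)) floor (np.float64(48.7), np.float64(13.8)) (np.float64(47.5), np.float64(-1.4)) mid (np.float64(54.1), np.float64(5.86))
pin (np.float64(61.0), np.float64(-0.31)) keeper (np.float64(77.2), np.float64(-0.95))
```

Run:
```python
from arc import *
rows(np.array([460.4,65.4]),99.2,[-171,-173,-175,-176.5,-177.5])
```

```text
-171 [0, np.float64(-0.1), np.float64(-0.0), 0, 0.1]
-173 [0, np.float64(1.8), np.float64(-0.4), 0, 2.1]
-175 [0, np.float64(3.7), np.float64(-0.8), 0, 4.1]
-176.5 [0, np.float64(5.2), np.float64(-1.0), 0, 5.6]
-177.5 [0, np.float64(6.1), np.float64(-1.1), 0, 6.6]
```

Call:
send_rows:
  series:
    - [[0,1,-0.2,0,1],[0,2,-0.4,0,2],[0,3,-0.6,0,3],[0,4,-0.8,0,4.2],[0,5,-1,0,5.4],[0,5.6,-1,0,6],[0,6,-1,0,6.5],[0,6,-1,0,6.5]]

```text
clock: 7.65
eef_pos: [458.3, 71.6, 92.4]
eef_rot: [-3.141, -0.0, 1.618]
wrist_force: [0.2, -1.5, -0.1]
finger_gap: 0.5
```

Run:
```python
from arc import *
s=manip.read_state(); print({k:np.round(s[k],3) for k in("clock","eef_pos","eef_rot","wrist_force")})
c=manip.camera("top"); save(c,"top6.png",(410,195,60,50),12)
```

```text
{'clock': np.float64(7.65), 'eef_pos': array([458.281,  71.555,  92.408]), 'eef_rot': array([-3.141, -0.   ,  1.618]), 'wrist_force': array([ 0.234, -1.532, -0.089])}
```

View pics/top6.png

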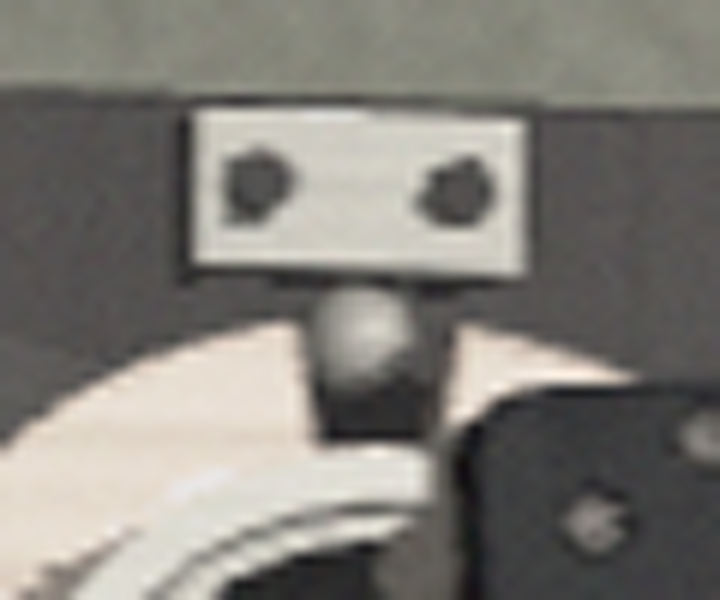

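Run:
```python
from arc import *
c=manip.camera("top")
P=lambda x,y,z: onz(c,410+x/12-.46,195+y/12-.46,z)
def A(p): d=p[:2]-C; return round(np.hypot(*d),1),round(np.degrees(np.arctan2(d[1],d[0])),2)
print("mouth",A(P(297,322,65)),A(P(457,326,65)),"floor",A(P(318,440,65)),A(P(440,440,65)))
print("pin",A(P(364,338,50)), "expected pin px",(proj(c,[C[0]+62*np.cos(-.0157),C[1]+62*np.sin(-.0157),50])-[410-.46,195-.46])*12)
```

```text
mouth (np.float64(61.2), np.float64(7.98)) (np.float64(61.1), np.float64(-8.07)) floor (np.float64(48.3), np.float64(7.48)) (np.float64(48.6), np.float64(-7.92))
pin (np.float64(61.0), np.float64(-1.43)) expected pin px [358.9208273  328.90931339]
```

Call:
send_rows:
  series:
    - [[0,0.8,0,0,0],[0,0.8,0,0,0],[0,-6,0,0,0],[0,-12,0,0,0],[0,-12,0,-25,0],[0,-12,0,-50,0],[0,0,27,-50,0],[0,12.5,54,-50,0],[0,12.5,54,-25,0],[0,12.5,54,-5,0]]

```text
clock: 8.75
eef_pos: [512.0, 86.4, 96.5]
eef_rot: [3.141, -0.0, 1.618]
wrist_force: [-0.7, 0.3, 0.9]
finger_gap: 0.3
```

Run:
```python
from arc import *
s=manip.read_state(); print({k:np.round(s[k],3) for k in("clock","eef_pos","eef_rot","wrist_force")})
```

```text
{'clock': np.float64(8.75), 'eef_pos': array([512.048,  86.354,  96.483]), 'eef_rot': array([ 3.141, -0.   ,  1.618]), 'wrist_force': array([-0.65 ,  0.335,  0.89 ])}
```

Call:
send_rows:
  series:
    - [[0,0,0,4,0],[0,0,0,7,0],[0,0,0,9,0],[0,0,0,10,0],[0,0,0,11,0],[0,0,0,12,0],[0,0,0,13,0],[0,0,0,14,0],[0,0,0,14,0]]

```text
clock: 9.65
eef_pos: [512.0, 86.6, 83.6]
eef_rot: [3.141, 0.0, 1.618]
wrist_force: [2.6, -0.9, 2.8]
finger_gap: 0.6
```

Call:
send_rows:
  series:
    - [[0,0,0,1,0],[0,0,0,2,0],[0,0,0,3,0],[0,0,0,4,0],[0,0,0,5,0],[0,0,0,5.5,0],[0,0,0,6,0],[0,0,0,6.5,0],[0,0,0,6.5,0]]

```text
clock: 10.55
eef_pos: [512.0, 86.6, 78.1]
eef_rot: [3.141, -0.0, 1.618]
wrist_force: [-2.2, -1.6, 17.8]
finger_gap: 0.3
```

Force rose to 18 N at TCP z 78.1, so the tip is at 70 mm, the home height. I'll give a small extra push, lift straight off and check.

Call:
send_rows:
  series:
    - [[0,0,0,0.5,0],[0,0,0,0.5,0],[0,0,0,-5,0],[0,0,0,-30,0],[0,0,0,-70,0],[0,-40,-20,-110,0],[0,-80,-60,-140,0],[0,-110,-100,-160,0],[0,-140,-140,-180,0],[0,-140,-140,-180,0]]

```text
clock: 11.55
eef_pos: [376.3, -60.9, 257.7]
eef_rot: [-3.141, -0.0, 1.618]
wrist_force: [-0.3, -0.3, 0.5]
finger_gap: 0.2
```

Run:
```python
from arc import *
s=manip.read_state(); print({k:np.round(s[k],3) for k in("clock","eef_pos","eef_rot","wrist_force")})
c=manip.camera("top"); a=c["img"][190:340,360:520,::-1]; d=manip.camera("side"); b=d["img"][160:270,310:450,::-1]
a=cv2.resize(a,(400,375)); b=cv2.resize(b,(400,314)); b=cv2.copyMakeBorder(b,0,61,0,0,0)
cv2.imwrite("pics/both7.png",cv2.hconcat([a,b]))
for n,z in(("mug",95),("tumbler",167),("shell_stack",32)):
    q=manip.find_in(n,c)[:1]; print(n,[onz(c,q["rect"][0]+q["rect"][2]/2,q["rect"][1]+q["rect"][3]/2,z) for q in q])
```

```text
{'clock': np.float64(11.55), 'eef_pos': array([376.292, -60.871, 257.65 ]), 'eef_rot': array([-3.141, -0.   ,  1.618]), 'wrist_force': array([-0.339, -0.338,  0.468])}
mug [array([519.37498603, 277.73840522,  95.        ])]
tumbler [array([522.25367896, 381.34111019, 167.        ])]
shell_stack [array([662.46626907, 265.42941906,  32.        ])]
```

View pics/both7.png

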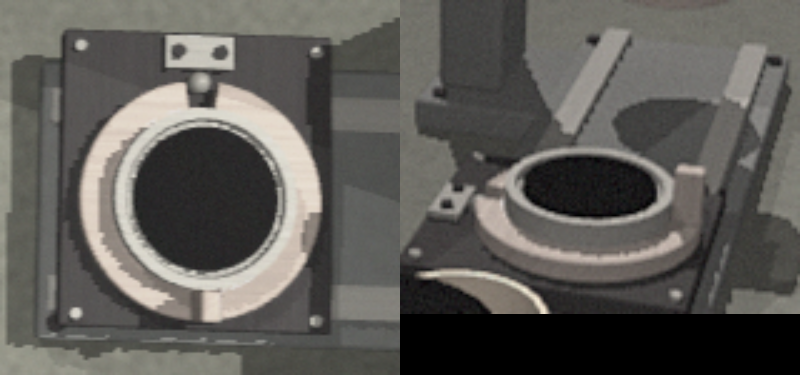

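The pin sits in the notch at crop (200,85). In the side view the die has dropped onto the table, with its near rim now at about row 280 against 265 before. The loose things have not moved, so I'll hand in.

```bash
python3 -c "
from cell import manip
print(manip.sign_off())"
```

```text
the job is handed in; nothing more can be done
None
```

The die is home on the slide table with its notch over the locating pin, and the job is handed in at about 11.6 s on the robot's clock.

- **Turning:** I pushed the tab's counterclockwise-facing side with shut fingertips, which turned the die about 91° clockwise. It was never pinched or lifted.
- **Lining up:** The last close measurement, before a final 0.8 mm push, put the notch about 1° (1 mm) short of the pin. My two estimates of the pin's angle differed by about 1°, well inside the 3 mm to spare.
- **Pressing:** I pressed straight down on the centre of the die. Force was about 3 N on the way down, then rose to 18 N with the fingertips at 70 mm, which is the home height. I pressed 0.5 mm further, then lifted clear.
- **Last checks:** The final pictures show the pin in the notch and the die dropped onto the table. The mug, tumbler and shell stack measured within 2 mm of where they started, which is within measuring error. No check failed.

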